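Bin the empty calibration-weight pots

TASK

Two of the four closed white pots on the grey bench mat still hold their steel weight and the other two are empty; they look alike, so feel which is which by their heaviness. Throw the two empty pots into the grey waste bin and leave the two that hold a weight standing upright on the mat. Leave everything else on the bench as it is.

Things in the scene. Friction and masses are not known exactly. Their poses are not given: they have to be found in the camera images.
- mat: flat grey bench mat, 260 (x) x 300 (y) x 6 mm, fixed to the bench; the four pots stand on it in two rows of two. Origin: centre of its underside, on the bench top; z up
- bin: open-topped grey square waste bin, 200 x 200 mm outside, 150 mm tall, walls and floor 4 mm, fixed to the bench beside the mat (on either side). Origin: centre of its underside; z up
- vial: bystander: small upright amber vial with a black cap, 24 mm across, 42 mm tall, in the middle of the mat among the pots. Origin: centre of its underside
- tweezers: bystander: steel tweezers, about 110 mm long, 15 mm wide, 8 mm high, lying flat on the mat near one of its edges. Origin: middle of the underside; x along their length
- tube_rack: bystander: white rack of capped tubes, 70 x 200 mm, 95 mm tall, at the far side of the bench. Origin: centre of its underside
- pot1: one of four outwardly identical closed opaque white square pots: body 48 x 48 mm, 74 mm tall, with a round cap 42 mm across and 12 mm tall on top (86 mm in all). Empty it weighs about 70 g; holding its loose steel slug (not visible) about 0.35 to 0.5 kg. Origin: centre of its underside; z up, x and y normal to its flat sides
- pot1_mid (a point): centre of pot1, 43 mm above its underside on its axis
- pot2: one of four outwardly identical closed opaque white square pots: body 48 x 48 mm, 74 mm tall, with a round cap 42 mm across and 12 mm tall on top (86 mm in all). Empty it weighs about 70 g; holding its loose steel slug (not visible) about 0.35 to 0.5 kg. Origin: centre of its underside; z up, x and y normal to its flat sides
- pot2_mid (a point): centre of pot2, 43 mm above its underside on its axis
- pot3: one of four outwardly identical closed opaque white square pots: body 48 x 48 mm, 74 mm tall, with a round cap 42 mm across and 12 mm tall on top (86 mm in all). Empty it weighs about 70 g; holding its loose steel slug (not visible) about 0.35 to 0.5 kg. Origin: centre of its underside; z up, x and y normal to its flat sides
- pot3_mid (a point): centre of pot3, 43 mm above its underside on its axis
- pot4: one of four outwardly identical closed opaque white square pots: body 48 x 48 mm, 74 mm tall, with a round cap 42 mm across and 12 mm tall on top (86 mm in all). Empty it weighs about 70 g; holding its loose steel slug (not visible) about 0.35 to 0.5 kg. Origin: centre of its underside; z up, x and y normal to its flat sides
- pot4_mid (a point): centre of pot4, 43 mm above its underside on its axis
Not all that is in view belongs to the job. What is shaped like the pot2 but yellow is not meant.

How it is judged (in metres and radians):
At the end, for the whole second after the job is handed in: The two empty pots are at rest inside the bin, their centres below its rim; the two pots that hold a weight stand on the mat with their full weight (it bears more than 2 N from each), upright within 0.1 rad and at rest (((horizontal distance between each of pot1_mid, pot2_mid and bin below 0.115 m and z of pot1_mid in the frame of bin between 0 and 0.15 m and linear speed of each of pot1, pot2 below 0.05 m/s and z of pot2_mid in the frame of bin between 0 and 0.15 m and contact force between each of pot3, pot4 and mat above 2 N and angle between each of pot3, pot4's own z axis and vertical below 0.1 rad and linear speed of each of pot3, pot4 below 0.03 m/s) or (horizontal distance between each of pot1_mid, pot3_mid and bin below 0.115 m and z of pot1_mid in the frame of bin between 0 and 0.15 m and linear speed of each of pot1, pot3 below 0.05 m/s and contact force between each of pot2, pot4 and mat above 2 N and angle between each of pot2, pot4's own z axis and vertical below 0.1 rad and linear speed of each of pot2, pot4 below 0.03 m/s and z of pot3_mid in the frame of bin between 0 and 0.15 m) or (contact force between each of pot1, pot4 and mat above 2 N and angle between each of pot1, pot4's own z axis and vertical below 0.1 rad and linear speed of each of pot1, pot4 below 0.03 m/s and horizontal distance between each of pot2_mid, pot3_mid and bin below 0.115 m and z of pot2_mid in the frame of bin between 0 and 0.15 m and linear speed of each of pot2, pot3 below 0.05 m/s and z of pot3_mid in the frame of bin between 0 and 0.15 m) or (horizontal distance between each of pot1_mid, pot4_mid and bin below 0.115 m and z of pot1_mid in the frame of bin between 0 and 0.15 m and linear speed of each of pot1, pot4 below 0.05 m/s and contact force between each of pot2, pot3 and mat above 2 N and angle between each of pot2, pot3's own z axis and vertical below 0.1 rad and linear speed of each of pot2, pot3 below 0.03 m/s and z of pot4_mid in the frame of bin between 0 and 0.15 m) or (contact force between each of pot1, pot3 and mat above 2 N and angle between each of pot1, pot3's own z axis and vertical below 0.1 rad and linear speed of each of pot1, pot3 below 0.03 m/s and horizontal distance between each of pot2_mid, pot4_mid and bin below 0.115 m and z of pot2_mid in the frame of bin between 0 and 0.15 m and linear speed of each of pot2, pot4 below 0.05 m/s and z of pot4_mid in the frame of bin between 0 and 0.15 m) or (contact force between each of pot1, pot2 and mat above 2 N and angle between each of pot1, pot2's own z axis and vertical below 0.1 rad and linear speed of each of pot1, pot2 below 0.03 m/s and horizontal distance between each of pot3_mid, pot4_mid and bin below 0.115 m and z of pot3_mid in the frame of bin between 0 and 0.15 m and linear speed of each of pot3, pot4 below 0.05 m/s and z of pot4_mid in the frame of bin between 0 and 0.15 m))); the robot touches nothing.
It fails at once if the vial moved by more than 30 mm (distance of vial from where it was at the start of the episode above 0.03 m).
It fails at once if the tweezers moved by more than 30 mm (distance of tweezers from where it was at the start of the episode above 0.03 m).
It fails at once if the tube rack moved by more than 30 mm (distance of tube_rack from where it was at the start of the episode above 0.03 m).
It also fails if it takes over 70 s, if anything falls off the work surface, if the arm or the gripper's body presses on something with over 40 N, if the wrist force passes 120 N, or if a joint passes its speed limit or range.

ROBOT

A 6-joint arm with a two-finger parallel gripper is mounted at the origin on the work surface. World frame = base frame: x ahead of the robot, y to its left, z up, the work surface at z = 0. Lengths are in m, angles in degrees, forces in N, time in s.
With the tool pointing down it reaches from about 0.25 to 0.725 m from the base axis. Payload 4 kg.
Tool frame: the origin (TCP) lies between the finger pads; the fingertips stand 11 mm ahead of it and the grasp point (between the pads) lies 8 mm behind it (r.tip_extent is the distance from the TCP to the fingertips, in m); x points along the fingers, z is the direction in which the jaws open and shut, and the axes are right-handed (so a half turn about x gives the same grasp; the last joint's range is limited). The gripper opens to 85 mm and grips with 20 to 120 N. Pads are 22 mm wide; open, the fingers measure 114 mm over their backs; the gripper's body (76 mm by 85 mm) begins 54 mm behind the grasp point. The pads swing forward as they close: fully open they stand 13 mm farther back than shut.
Start: joints at [-66.578, 13.785, 0.286, 76.501, 0, 90], TCP at [0.199, -0.459, 0.242] pointing down, gripper open.
Joint ranges: [-155.79, 155.79], [-60.16, 107.12], [-62.33, 73.08], [-114, 123.19], [-81.49, 82.49], [-180, 180]. Speed limits (degrees/s): [159.86, 159.86, 180, 180, 180, 180].

INTERFACE

Orientations are given as [roll, pitch, yaw] about the fixed x, y, z axes, in that order (R = Rz(yaw) Ry(pitch) Rx(roll)).
In Python, from plant import r gives the robot as it stands.
- The arm moves only by the shell command python3 -m handwheel 'ROWS' [FORCE]. ROWS is JSON, a list of rows, each an object of numbers: "dx", "dy", "dz": the shift along the tool's x, y, z each as a share of 0.6 m, from -1 to 1; "rx", "ry", "rz": the turn, a rotation vector about the tool's x, y, z each as a share of 1.5 rad, from -1 to 1; "hand": the closure, from 0 (fully open) to 1 (shut). A call has 1 to 5 rows; each row is the pose to reach, as a shift and turn from the pose commanded when the call began, along the tool's axes at that moment; what a row does not reach only later rows make up. A row lasts 1/10 s, in which the tool goes at most 50 mm and 8.59 degrees, less where a joint would pass 70% of its speed; a pose out of reach is approached as far as the arm can. A call with a number of a shift or a turn outside -1 to 1 is refused whole. A call with a gripper value outside its range is refused whole. The fingers move at their own pace and stop on an object; FORCE is the grip in N (left out, the last holds). Time passes only in rows, so rows that repeat a pose let the fingers close. It gives the time, the measured TCP pose, the force and the opening at its end, in the units of the state.
- r.get_state(): the state, without advancing time (a new reading comes with each control period).
- r.snapshot(name): name is "side" or "top" or "wrist"; returns a dict with "pixels" (384x512x3 uint8, red, green, blue), "depth" (384x512 float32, m along the optical axis (not along the pixel's ray), 0 where there is no reading), "camera_matrix" (3x3 intrinsics, pixels), "distortion" ([k1, k2, p1, p2, k3] as OpenCV has them; the pictures are not rectified), "origin" and "rotation" of the camera in the world. Camera axes: x right, y down, z forward; pixel columns grow to the right and rows downward; lengths in m; the calibration is good to about 2 mm. A picture is of the moment at which its call begins.
- r.sign_off(): hands the job in, once; it reports no verdict.
The state is a dict: "time_s": time; "joints": joint angles; "joint_velocities": joint speeds; "joint_torque": joint torques, N m; "position": TCP position; "tcp_rot": TCP orientation; "ft_force": force on the tool from outside, world axes, zero at the start; "torque": the same for the moment, N m; "width": finger opening in m.
Only numpy, scipy, OpenCV 4.12 (cv2) and the standard library are available. Lean on these libraries where they do the work, as an engineer would, in place of code of your own. Each camera call takes 0.05 s, during which the arm holds its last target. There are 200 camera calls.

## Working session

There is one attempt and no reset: what is moved stays moved. The work goes in short steps, Python scripts to look and compute and a shell command to move; the robot and the scene stay as the last step left them, time stands still between calls to the robot, and variables do not carry over. Pictures are saved under pics/ and viewed, about 8 in all and at most 12, crops included, and the job is handed in when it is done.

```bash
mkdir -p pics; ls; python3 - <<'E'
from plant import r
import cv2,numpy as np
print(r.get_state())
for n in("top","side"):
    s=r.snapshot(n); cv2.imwrite(f"pics/{n}0.png",s["pixels"][:,:,::-1]); np.savez(f"{n}0.npz",**s)
    print(n,s["camera_matrix"],s["distortion"],s["origin"],s["rotation"])
E
```

```text
pics
{'time_s': 0.0, 'joints': array([-6.65779382e+01,  1.38308611e+01,  2.12674087e-01,  7.64990067e+01,
        7.15954317e-04,  8.99998014e+01]), 'joint_velocities': array([ 0.03557236, -0.03322005,  0.03357472,  0.13105996,  0.04516169,
        0.03750998]), 'joint_torque': array([ 8.00171565e-04, -3.72319829e+01,  2.52406150e+01,  1.70498178e-02,
        7.16366230e-05,  1.03191644e-05]), 'position': array([ 0.19851571, -0.45824934,  0.24141763]), 'tcp_rot': array([179.64977748,  89.88280413, 113.07203715]), 'ft_force': array([ 0.37415107,  0.73244293, -0.43076223]), 'torque': array([-0.02703591, -0.04768745,  0.01372581]), 'width': 0.08550403950302174}
top [[447.65219894   0.         257.5754186 ]
 [  0.         447.65219894 192.97188625]
 [  0.           0.           1.        ]] [-0.07767347  0.          0.          0.          0.        ] [0.36262314 0.04296668 1.38472766] [-171.56139698    0.62700828  -88.56522032]
side [[357.34335065   0.         256.13822403]
 [  0.         357.34335065 191.25668173]
 [  0.           0.           1.        ]] [-0.08401339  0.          0.          0.          0.        ] [0.23491419 0.64237641 0.53405484] [-125.25964727   -1.41997395 -148.853825  ]
```

View pics/top0.png

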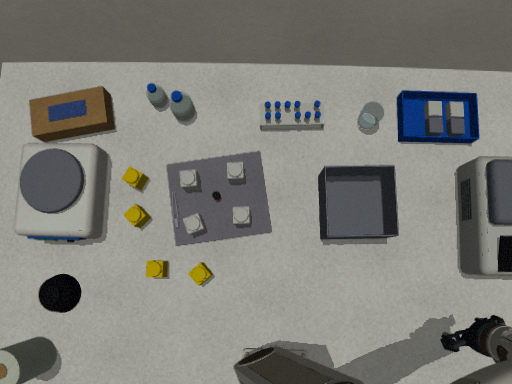

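View pics/side0.png

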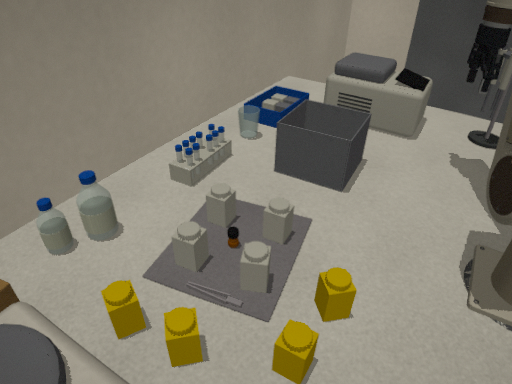

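Top view: white pots at (189,178), (235,169), (193,224) and (241,214). The vial is at (216,196), the tweezers at (176,212) and the bin at (358,202). Four yellow look-alikes stand at (134,177), (136,215), (156,269) and (200,273); these are off the mat and not meant. Next I'll measure and check in one crop.

```bash
cat > h.py <<'E'
import numpy as np,cv2
from scipy.spatial.transform import Rotation as R
def cloud(s):
    h,w=s["depth"].shape
    uv=np.stack(np.meshgrid(np.arange(w),np.arange(h)),-1).reshape(-1,1,2).astype(float)
    n=cv2.undistortPoints(uv,np.array(s["camera_matrix"]),np.array(s["distortion"])).reshape(h,w,2)
    d=s["depth"][...,None]
    p=np.concatenate([n*d,d],-1)
    q=np.array(s["rotation"]); M=R.from_euler("xyz",q,degrees=True).as_matrix() if q.size==3 else q
    return p@M.T+np.array(s["origin"])
E
python3 - <<'E'
from h import *
s=np.load("top0.npz"); P=cloud(s)
for n,(u,v) in dict(A=(189,178),B=(235,169),C=(193,224),D=(241,214),vial=(216,196)).items():
    Q=P[v-16:v+17,u-16:u+17].reshape(-1,3)
    lo=.035 if n=="vial" else .065
    Q=Q[Q[:,2]>lo]
    rc=cv2.minAreaRect((Q[:,:2]*1000).astype(np.float32)); c=Q[Q[:,2]>.086]
    print(n,len(Q),rc,"cap",c.mean(0) if len(c) else Q.mean(0), P[v,u])
print("bin floor",P[202,358])
for (u,v) in [(168,164),(261,153),(270,232),(177,244),(320,168),(395,167),(396,236),(321,238),(173,193),(178,228)]: print((u,v),P[v,u].round(3))
b=P[150:255,305:410].reshape(-1,3); b=b[b[:,2]>.14]; print(cv2.minAreaRect((b[:,:2]*1000).astype(np.float32)))
im=s["pixels"][140:255,155:285,::-1]; cv2.imwrite("pics/crop.png",cv2.resize(im,None,fx=5,fy=5,interpolation=cv2.INTER_CUBIC))
E
```

```text
A 267 ((482.2257385253906, 178.923828125), (356.7796630859375, 62.16740798950195), 38.7773323059082) cap [0.59284903 0.26830376 0.10884948] [0.59404483 0.26513095 0.09081502]
B 269 ((504.08648681640625, 103.59640502929688), (303.1956787109375, 53.1388053894043), 13.258644104003906) cap [0.61980342 0.13052296 0.115179  ] [0.62366681 0.13013999 0.09273225]
C 290 ((408.5720520019531, 168.68765258789062), (259.8932189941406, 64.21681213378906), 56.044334411621094) cap [0.46020634 0.24523933 0.12067489] [0.45868675 0.24689964 0.09183885]
D 276 ((435.8841247558594, 93.46821594238281), (169.3963623046875, 54.54515838623047), 16.73153305053711) cap [0.48932846 0.10894463 0.11524227] [0.49138193 0.10853134 0.09036405]
vial 59 ((468.8439636230469, 126.74736022949219), (261.3135070800781, 70.16757202148438), 23.233840942382812) cap [0.36262314 0.04296668 1.38472766] [0.54803227 0.18766703 0.0501507 ]
bin floor [ 0.54547833 -0.24938394  0.00751353]
(168, 164) [0.653 0.349 0.003]
(261, 153) [0.696 0.056 0.001]
(270, 232) [0.446 0.022 0.005]
(177, 244) [0.402 0.307 0.006]
(320, 168) [ 0.652 -0.132 -0.001]
(395, 167) [ 0.662 -0.371 -0.004]
(396, 236) [ 0.443 -0.368  0.003]
(321, 238) [ 0.43  -0.132  0.03 ]
(173, 193) [0.561 0.329 0.002]
(178, 228) [0.451 0.307 0.006]
((513.513916015625, -137.07530212402344), (225.3988494873047, 412.2231140136719), 11.296603202819824)
```

View pics/crop.png

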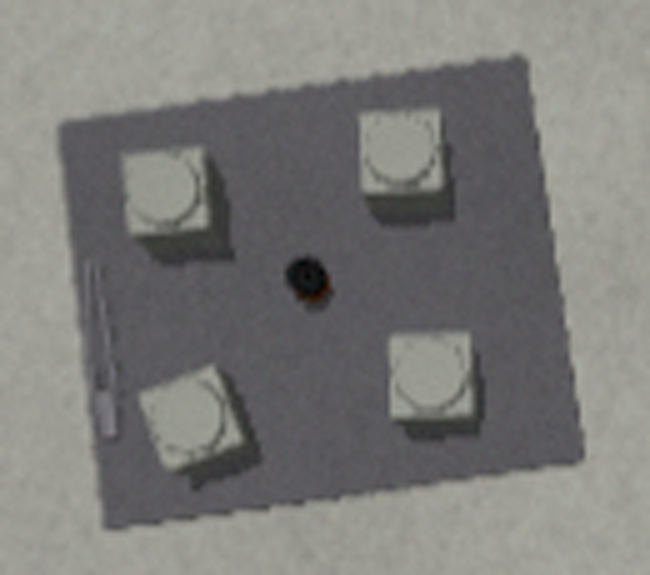

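The crop shows four white pots with round caps at crop (163,188), (402,149), (191,418) and (431,376). The vial is at (308,277) and the tweezers are beside the left edge. Pot C is turned about 20°. I'll redo the fits without the depth holes.

```bash
python3 - <<'E'
from h import *
s=np.load("top0.npz"); P=cloud(s)
def fit(Q): 
    c,d,a=cv2.minAreaRect((Q[:,:2]*1000).astype(np.float32)); return np.round(c,1),np.round(d,1),round(((a+45)%90)-45,1)
for n,(u,v) in dict(A=(188,178),B=(235,170),C=(193,224),D=(241,215)).items():
    Q=P[v-16:v+17,u-16:u+17].reshape(-1,3); Q=Q[(Q[:,2]>.065)&(Q[:,2]<.11)]
    print(n,len(Q),fit(Q))
Q=P[185:207,205:228].reshape(-1,3); Q=Q[(Q[:,2]>.04)&(Q[:,2]<.07)]; print("vial",fit(Q))
b=P[150:255,305:410].reshape(-1,3); b=b[(b[:,2]>.14)&(b[:,2]<.17)]; print("bin",fit(b))
# ray/plane + corner yaw from crop
M=R.from_euler("xyz",s["rotation"],degrees=True).as_matrix()
def ray(u,v,z):
    n=cv2.undistortPoints(np.array([[[u,v]]],float),s["camera_matrix"],s["distortion"])[0,0]
    d=M@np.array([*n,1]); o=s["origin"]; return (o+d*(z-o[2])/d[2])[:2]
for n,cap,c1,c2 in [("A",(163,188),(122,153),(205,147)),("B",(402,149),(360,112),(440,108)),("C",(191,418),(140,393),(213,366)),("D",(431,376),(388,333),(470,331))]:
    f=lambda p,z: ray(155+(p[0]-2)/5,140+(p[1]-2)/5,z)
    e=f(c2,.08)-f(c1,.08); print(n,f(cap,.092).round(4),np.degrees(np.arctan2(e[1],e[0])).round(1)+90)
print(R.from_euler("xyz",[180,90,113],degrees=True).as_matrix().round(3))
E
```

```text
A 265 (array([596.7, 271.1]), array([46.5, 49.2]), 6.5)
B 266 (array([625. , 131.6]), array([48.6, 47.5]), 3.9)
C 286 (array([463.1, 250.3]), array([48.7, 48.8]), 22.8)
D 273 (array([492.7, 109.3]), array([48.3, 47.3]), 1.9)
vial (array([554. , 189.3]), array([21.9, 19.1]), -43.1)
bin (array([ 532.2, -228. ]), array([199.1, 201.2]), 2.2)
A [0.5961 0.2704] 5.400000000000006
B [0.6226 0.1301] 4.200000000000003
C [0.461  0.2476] 21.900000000000006
D [0.4889 0.109 ] 2.799999999999997
[[-0.     0.921  0.391]
 [ 0.     0.391 -0.921]
 [-1.    -0.    -0.   ]]
```

```bash
python3 -m handwheel '[{"rx":-0.45,"hand":0},{"rx":-0.45,"hand":0},{"rx":-0.45,"hand":0},{"rx":-0.45,"hand":0},{"rx":-0.45,"hand":0}]' 40
python3 -m handwheel '[{"rx":-0.359,"hand":0},{"rx":-0.359,"hand":0},{"rx":-0.359,"hand":0},{"rx":-0.359,"hand":0},{"rx":-0.359,"hand":0}]'
for i in 1 2 3; do python3 -m handwheel '[{"dy":0.308,"dz":0.176,"hand":0},{"dy":0.308,"dz":0.176,"hand":0},{"dy":0.308,"dz":0.176,"hand":0},{"dy":0.308,"dz":0.176,"hand":0},{"dy":0.308,"dz":0.176,"hand":0}]'; done
cat >> h.py <<'E'
def plan(st,x,y,z,az):
    "shares for a call that takes the TCP to x,y,z with tool down, jaw axis at azimuth az"
    A=R.from_euler("xyz",st["tcp_rot"],degrees=True); a=np.radians(az); zz=np.array([np.cos(a),np.sin(a),0]); xx=np.array([0,0,-1.])
    T=R.from_matrix(np.stack([xx,np.cross(zz,xx),zz],1))
    s=A.inv().apply(np.array([x,y,z])-st["position"]); t=(A.inv()*T).as_rotvec()
    print("t",st["time_s"],"pos",st["position"].round(4),"F",st["ft_force"].round(2),"w",round(st["width"],4)); print("shift",(s/.6).round(4),"rows",np.linalg.norm(s)/.05,"turn",(t/1.5).round(4),"rows",np.degrees(np.linalg.norm(t))/8.59)
E
python3 - <<'E'
from plant import r
from h import *
plan(r.get_state(),.491,.109,.047,2.5)
s=r.snapshot("wrist"); cv2.imwrite("pics/w1.png",s["pixels"][:,:,::-1])
E
```

```text
t 0.1 pos [ 0.1985 -0.4583  0.2415] F [-0.08  0.13 -0.17] w 0.0855
shift [ 0.3255  0.8231 -0.6732] rows 13.344272962932461 turn [-8.037e-01 -1.100e-03 -8.000e-04] rows 8.04153129164733invalid input
invalid input
invalid input
invalid input
invalid input
```

View pics/w1.png

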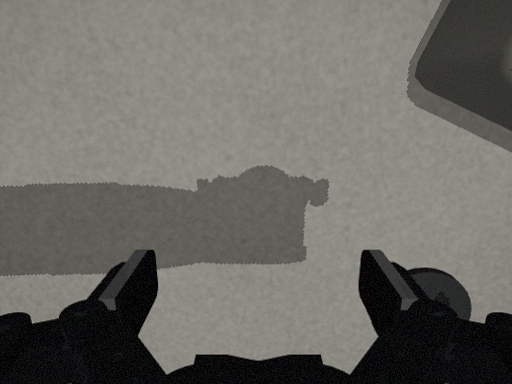

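The arm didn't move: all five calls were refused, and the wrist view shows bare bench at the start pose. Perhaps every row needs all seven keys, so I'll try one call.

```bash
python3 -m handwheel '[{"dx":0,"dy":0,"dz":0,"rx":-0.45,"ry":0,"rz":0,"hand":0},{"dx":0,"dy":0,"dz":0,"rx":-0.45,"ry":0,"rz":0,"hand":0},{"dx":0,"dy":0,"dz":0,"rx":-0.45,"ry":0,"rz":0,"hand":0},{"dx":0,"dy":0,"dz":0,"rx":-0.45,"ry":0,"rz":0,"hand":0},{"dx":0,"dy":0,"dz":0,"rx":-0.45,"ry":0,"rz":0,"hand":0}]' 40
```

```text
time_s: 0.65
position: [0.1986, -0.4585, 0.2419]
tcp_rot: [142.3, 89.9, 114.6]
ft_force: [-0.2, -0.5, 0.6]
width: 0.0855
```

All seven keys are needed. Continuing.

```bash
python3 -m handwheel '[{"dx":0,"dy":0,"dz":0,"rx":-0.356,"ry":0,"rz":0,"hand":0},{"dx":0,"dy":0,"dz":0,"rx":-0.356,"ry":0,"rz":0,"hand":0},{"dx":0,"dy":0,"dz":0,"rx":-0.356,"ry":0,"rz":0,"hand":0},{"dx":0,"dy":0,"dz":0,"rx":-0.356,"ry":0,"rz":0,"hand":0},{"dx":0,"dy":0,"dz":0,"rx":-0.356,"ry":0,"rz":0,"hand":0}]'
for i in 1 2 3; do python3 -m handwheel '[{"dx":0,"dy":0.308,"dz":0.176,"rx":0,"ry":0,"rz":0,"hand":0},{"dx":0,"dy":0.308,"dz":0.176,"rx":0,"ry":0,"rz":0,"hand":0},{"dx":0,"dy":0.308,"dz":0.176,"rx":0,"ry":0,"rz":0,"hand":0},{"dx":0,"dy":0.308,"dz":0.176,"rx":0,"ry":0,"rz":0,"hand":0},{"dx":0,"dy":0.308,"dz":0.176,"rx":0,"ry":0,"rz":0,"hand":0}]'; done
python3 - <<'E'
from plant import r
from h import *
plan(r.get_state(),.491,.109,.047,2.5)
s=r.snapshot("wrist"); cv2.imwrite("pics/w2.png",s["pixels"][:,:,::-1])
E
```

```text
time_s: 1.15
position: [0.1987, -0.4586, 0.2419]
tcp_rot: [109.6, 90.0, 112.2]
ft_force: [0.3, 0.3, 0.1]
width: 0.0853
time_s: 1.65
position: [0.2964, -0.2655, 0.2423]
tcp_rot: [81.5, 89.9, 84.4]
ft_force: [-0.6, 0.3, 0.6]
width: 0.0853
time_s: 2.15
position: [0.3938, -0.0759, 0.2423]
tcp_rot: [48.0, 89.9, 50.9]
ft_force: [-0.2, -0.6, 0.5]
width: 0.0854
time_s: 2.65
position: [0.4907, 0.114, 0.2417]
tcp_rot: [61.7, 89.9, 64.6]
ft_force: [-0.7, 0.0, 0.3]
width: 0.0856
t 2.65 pos [0.4907 0.114  0.2417] F [-0.69  0.01  0.26] w 0.0856
shift [ 3.245e-01 -8.700e-03 -2.000e-04] rows 3.895375992491883 turn [ 0.0043  0.0004 -0.0008] rows 0.04382844121943241
```

View pics/w2.png

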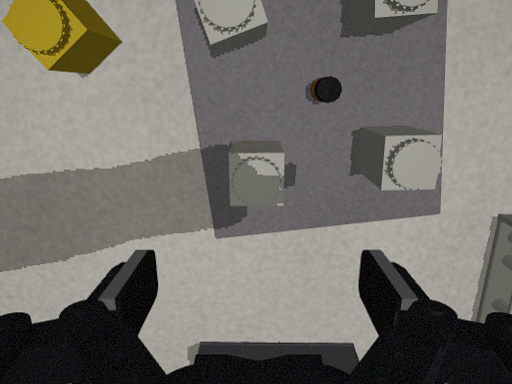

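Wrist view: pot D at (257,180) is centred between the fingers, with B on the right at (413,163) and the vial at (327,90). Now I'll grip, lift 25 mm and weigh.

```bash

python3 -m handwheel '[{"dx":0.08,"dy":-0.008,"dz":0,"rx":0,"ry":0,"rz":0,"hand":0},{"dx":0.16,"dy":-0.008,"dz":0,"rx":0,"ry":0,"rz":0,"hand":0},{"dx":0.24,"dy":-0.008,"dz":0,"rx":0,"ry":0,"rz":0,"hand":0},{"dx":0.3,"dy":-0.008,"dz":0,"rx":0,"ry":0,"rz":0,"hand":0},{"dx":0.325,"dy":-0.008,"dz":0,"rx":0,"ry":0,"rz":0,"hand":0}]'
for i in 1 2; do python3 -m handwheel '[{"dx":0,"dy":0,"dz":0,"rx":0,"ry":0,"rz":0,"hand":1},{"dx":0,"dy":0,"dz":0,"rx":0,"ry":0,"rz":0,"hand":1},{"dx":0,"dy":0,"dz":0,"rx":0,"ry":0,"rz":0,"hand":1},{"dx":0,"dy":0,"dz":0,"rx":0,"ry":0,"rz":0,"hand":1},{"dx":0,"dy":0,"dz":0,"rx":0,"ry":0,"rz":0,"hand":1}]' 40; done
for i in 1 2; do python3 -m handwheel '[{"dx":-0.005,"dy":0,"dz":0,"rx":0,"ry":0,"rz":0,"hand":1},{"dx":-0.012,"dy":0,"dz":0,"rx":0,"ry":0,"rz":0,"hand":1},{"dx":-0.02,"dy":0,"dz":0,"rx":0,"ry":0,"rz":0,"hand":1},{"dx":-0.02,"dy":0,"dz":0,"rx":0,"ry":0,"rz":0,"hand":1},{"dx":-0.02,"dy":0,"dz":0,"rx":0,"ry":0,"rz":0,"hand":1}]'; done
for i in 1 2 3 4; do python3 -m handwheel '[{"dx":0,"dy":0,"dz":0,"rx":0,"ry":0,"rz":0,"hand":1}]'; done
```

```text
time_s: 3.2
position: [0.4855, 0.103, 0.0435]
tcp_rot: [-166.8, 89.5, -164.3]
ft_force: [-0.7, 0.0, 0.0]
width: 0.0859
time_s: 3.7
position: [0.4905, 0.1049, 0.0489]
tcp_rot: [-5.3, 89.8, -2.6]
ft_force: [-0.8, -1.7, 5.3]
width: 0.0475
time_s: 4.2
position: [0.4905, 0.1049, 0.0489]
tcp_rot: [-8.2, 89.8, -5.6]
ft_force: [-1.0, -1.3, 6.9]
width: 0.0477
time_s: 4.7
position: [0.4894, 0.1051, 0.0593]
tcp_rot: [54.3, 90.0, 57.0]
ft_force: [-0.3, 0.1, -4.9]
width: 0.0475
time_s: 5.2
position: [0.4896, 0.1051, 0.0716]
tcp_rot: [12.3, 90.0, 15.0]
ft_force: [0.4, -0.3, -4.1]
width: 0.0476
time_s: 5.3
position: [0.4893, 0.105, 0.0712]
tcp_rot: [-172.9, 90.0, -170.2]
ft_force: [-0.6, 0.4, -3.4]
width: 0.0477
time_s: 5.4
position: [0.4892, 0.105, 0.0711]
tcp_rot: [-171.7, 90.0, -169.0]
ft_force: [-0.2, 0.2, -3.3]
width: 0.0474
time_s: 5.5
position: [0.4892, 0.105, 0.0711]
tcp_rot: [-174.5, 90.0, -171.9]
ft_force: [-0.4, -0.1, -3.8]
width: 0.0473
time_s: 5.6
position: [0.4893, 0.1051, 0.0712]
tcp_rot: [-169.9, 90.0, -167.2]
ft_force: [0.4, 0.4, -4.6]
width: 0.0478
```

D weighs about 4 N, so it holds a weight. I'll put it back, release it and go up.

```bash

python3 -m handwheel '[{"dx":0.015,"dy":0,"dz":0,"rx":0,"ry":0,"rz":0,"hand":1},{"dx":0.027,"dy":0,"dz":0,"rx":0,"ry":0,"rz":0,"hand":1},{"dx":0.033,"dy":0,"dz":0,"rx":0,"ry":0,"rz":0,"hand":1},{"dx":0.038,"dy":0,"dz":0,"rx":0,"ry":0,"rz":0,"hand":1},{"dx":0.038,"dy":0,"dz":0,"rx":0,"ry":0,"rz":0,"hand":1}]'
for i in 1 2; do python3 -m handwheel '[{"dx":0,"dy":0,"dz":0,"rx":0,"ry":0,"rz":0,"hand":0},{"dx":0,"dy":0,"dz":0,"rx":0,"ry":0,"rz":0,"hand":0},{"dx":0,"dy":0,"dz":0,"rx":0,"ry":0,"rz":0,"hand":0},{"dx":0,"dy":0,"dz":0,"rx":0,"ry":0,"rz":0,"hand":0},{"dx":0,"dy":0,"dz":0,"rx":0,"ry":0,"rz":0,"hand":0}]'; done
python3 -m handwheel '[{"dx":-0.05,"dy":0,"dz":0,"rx":0,"ry":0,"rz":0,"hand":0},{"dx":-0.12,"dy":0,"dz":0,"rx":0,"ry":0,"rz":0,"hand":0},{"dx":-0.2,"dy":0,"dz":0,"rx":0,"ry":0,"rz":0,"hand":0},{"dx":-0.28,"dy":0,"dz":0,"rx":0,"ry":0,"rz":0,"hand":0},{"dx":-0.28,"dy":0,"dz":0,"rx":0,"ry":0,"rz":0,"hand":0}]'
python3 - <<'E'
from plant import r
from h import *
plan(r.get_state(),.624,.131,.21,4)
plan(r.get_state(),.624,.131,.047,4)
E
```

```text
time_s: 6.1
position: [0.4887, 0.1049, 0.0489]
tcp_rot: [-170.1, 89.9, -167.4]
ft_force: [-3.8, -0.5, 3.4]
width: 0.0476
time_s: 6.6
position: [0.4896, 0.1051, 0.0486]
tcp_rot: [11.0, 90.0, 13.7]
ft_force: [0.4, 0.5, -0.2]
width: 0.0851
time_s: 7.1
position: [0.4894, 0.1051, 0.0485]
tcp_rot: [-173.8, 90.0, -171.1]
ft_force: [0.1, 0.1, 0.1]
width: 0.0855
time_s: 7.6
position: [0.4935, 0.106, 0.2239]
tcp_rot: [9.4, 89.2, 12.1]
ft_force: [0.7, -0.4, -0.2]
width: 0.0854
t 7.6 pos [0.4935 0.106  0.2239] F [ 0.72 -0.4  -0.18] w 0.0854
shift [0.0264 0.0314 0.2188] rows 2.671565244025574 turn [-0.0152  0.0094 -0.0015] rows 0.17966229164446706
t 7.6 pos [0.4935 0.106  0.2239] F [ 0.72 -0.4  -0.18] w 0.0854
shift [0.298  0.0308 0.215 ] rows 4.425204861077841 turn [-0.0152  0.0094 -0.0015] rows 0.17966229164446706
```

```bash

python3 -m handwheel '[{"dx":0,"dy":0.034,"dz":0.224,"rx":-0.017,"ry":0,"rz":0,"hand":0},{"dx":0,"dy":0.034,"dz":0.224,"rx":-0.017,"ry":0,"rz":0,"hand":0},{"dx":0,"dy":0.034,"dz":0.224,"rx":-0.017,"ry":0,"rz":0,"hand":0},{"dx":0,"dy":0.034,"dz":0.224,"rx":-0.017,"ry":0,"rz":0,"hand":0},{"dx":0,"dy":0.034,"dz":0.224,"rx":-0.017,"ry":0,"rz":0,"hand":0}]'
python3 -m handwheel '[{"dx":0.08,"dy":0,"dz":0,"rx":0,"ry":0,"rz":0,"hand":0},{"dx":0.16,"dy":0,"dz":0,"rx":0,"ry":0,"rz":0,"hand":0},{"dx":0.24,"dy":0,"dz":0,"rx":0,"ry":0,"rz":0,"hand":0},{"dx":0.27,"dy":0,"dz":0,"rx":0,"ry":0,"rz":0,"hand":0},{"dx":0.281,"dy":0,"dz":0,"rx":0,"ry":0,"rz":0,"hand":0}]'
for i in 1 2; do python3 -m handwheel '[{"dx":0,"dy":0,"dz":0,"rx":0,"ry":0,"rz":0,"hand":1},{"dx":0,"dy":0,"dz":0,"rx":0,"ry":0,"rz":0,"hand":1},{"dx":0,"dy":0,"dz":0,"rx":0,"ry":0,"rz":0,"hand":1},{"dx":0,"dy":0,"dz":0,"rx":0,"ry":0,"rz":0,"hand":1}]' 40; done
for i in 1 2; do python3 -m handwheel '[{"dx":-0.005,"dy":0,"dz":0,"rx":0,"ry":0,"rz":0,"hand":1},{"dx":-0.012,"dy":0,"dz":0,"rx":0,"ry":0,"rz":0,"hand":1},{"dx":-0.02,"dy":0,"dz":0,"rx":0,"ry":0,"rz":0,"hand":1},{"dx":-0.02,"dy":0,"dz":0,"rx":0,"ry":0,"rz":0,"hand":1},{"dx":-0.02,"dy":0,"dz":0,"rx":0,"ry":0,"rz":0,"hand":1}]'; done
for i in 1 2 3 4; do python3 -m handwheel '[{"dx":0,"dy":0,"dz":0,"rx":0,"ry":0,"rz":0,"hand":1}]'; done
python3 - <<'E'
from plant import r
from h import *
plan(r.get_state(),.532,-.185,.242,4)
E
```

```text
time_s: 8.1
position: [0.6224, 0.1317, 0.2145]
tcp_rot: [-172.0, 89.8, -167.8]
ft_force: [-0.6, 0.7, 0.1]
width: 0.0853
time_s: 8.6
position: [0.6189, 0.131, 0.0452]
tcp_rot: [-172.6, 89.6, -168.4]
ft_force: [0.1, -0.3, 0.8]
width: 0.0853
time_s: 9.0
position: [0.624, 0.1321, 0.0507]
tcp_rot: [9.3, 89.8, 13.5]
ft_force: [-1.9, -0.5, 6.3]
width: 0.0477
time_s: 9.4
position: [0.624, 0.1321, 0.0507]
tcp_rot: [9.5, 89.8, 13.7]
ft_force: [-0.8, -0.9, 7.7]
width: 0.0478
time_s: 9.9
position: [0.6227, 0.1318, 0.0597]
tcp_rot: [-173.5, 90.0, -169.3]
ft_force: [-0.9, -0.0, -4.4]
width: 0.0475
time_s: 10.4
position: [0.6229, 0.1318, 0.0723]
tcp_rot: [10.4, 90.0, 14.5]
ft_force: [-0.2, -0.5, -4.7]
width: 0.0477
time_s: 10.5
position: [0.6226, 0.1317, 0.0718]
tcp_rot: [-174.1, 90.0, -170.0]
ft_force: [0.0, -0.0, -4.5]
width: 0.0475
time_s: 10.6
position: [0.6225, 0.1317, 0.0717]
tcp_rot: [-172.8, 90.0, -168.7]
ft_force: [-0.8, -0.5, -4.7]
width: 0.0476
time_s: 10.7
position: [0.6225, 0.1317, 0.0717]
tcp_rot: [-175.5, 90.0, -171.3]
ft_force: [-0.5, 0.1, -4.2]
width: 0.0476
time_s: 10.8
position: [0.6226, 0.1318, 0.0718]
tcp_rot: [-170.4, 90.0, -166.2]
ft_force: [0.3, 0.6, -4.7]
width: 0.0473
t 10.8 pos [0.6226 0.1318 0.0718] F [ 0.33  0.57 -4.72] w 0.0473
shift [-0.2836 -0.5156 -0.1889] rows 7.416782323084879 turn [ 0.0018 -0.0001  0.    ] rows 0.01820262132700225
```

B is heavy too, about 4.5 N. It goes back, and then on to A.

```bash

python3 -m handwheel '[{"dx":0.015,"dy":0,"dz":0,"rx":0,"ry":0,"rz":0,"hand":1},{"dx":0.027,"dy":0,"dz":0,"rx":0,"ry":0,"rz":0,"hand":1},{"dx":0.033,"dy":0,"dz":0,"rx":0,"ry":0,"rz":0,"hand":1},{"dx":0.038,"dy":0,"dz":0,"rx":0,"ry":0,"rz":0,"hand":1},{"dx":0.038,"dy":0,"dz":0,"rx":0,"ry":0,"rz":0,"hand":1}]'
for i in 1 2; do python3 -m handwheel '[{"dx":0,"dy":0,"dz":0,"rx":0,"ry":0,"rz":0,"hand":0},{"dx":0,"dy":0,"dz":0,"rx":0,"ry":0,"rz":0,"hand":0},{"dx":0,"dy":0,"dz":0,"rx":0,"ry":0,"rz":0,"hand":0},{"dx":0,"dy":0,"dz":0,"rx":0,"ry":0,"rz":0,"hand":0},{"dx":0,"dy":0,"dz":0,"rx":0,"ry":0,"rz":0,"hand":0}]'; done
python3 -m handwheel '[{"dx":-0.05,"dy":0,"dz":0,"rx":0,"ry":0,"rz":0,"hand":0},{"dx":-0.12,"dy":0,"dz":0,"rx":0,"ry":0,"rz":0,"hand":0},{"dx":-0.2,"dy":0,"dz":0,"rx":0,"ry":0,"rz":0,"hand":0},{"dx":-0.28,"dy":0,"dz":0,"rx":0,"ry":0,"rz":0,"hand":0},{"dx":-0.28,"dy":0,"dz":0,"rx":0,"ry":0,"rz":0,"hand":0}]'
python3 -m handwheel '[{"dx":0,"dy":0,"dz":0,"rx":0,"ry":0,"rz":0,"hand":0},{"dx":0,"dy":0,"dz":0,"rx":0,"ry":0,"rz":0,"hand":0}]'
python3 - <<'E'
from plant import r
from h import *
plan(r.get_state(),.5965,.271,.216,6)
s=r.snapshot("wrist"); cv2.imwrite("pics/w3.png",s["pixels"][:,:,::-1])
E
```

```text
time_s: 11.3
position: [0.6218, 0.1316, 0.0508]
tcp_rot: [-173.5, 89.9, -169.3]
ft_force: [-5.9, -0.9, 8.1]
width: 0.0475
time_s: 11.8
position: [0.6228, 0.1318, 0.049]
tcp_rot: [-2.3, 90.0, 1.8]
ft_force: [-0.3, 0.1, 0.8]
width: 0.0851
time_s: 12.3
position: [0.6227, 0.1318, 0.0491]
tcp_rot: [-176.7, 90.0, -172.5]
ft_force: [-0.1, -0.7, -0.7]
width: 0.0856
time_s: 12.8
position: [0.6267, 0.1326, 0.2264]
tcp_rot: [7.9, 89.1, 12.0]
ft_force: [1.0, 0.9, 0.6]
width: 0.0851
time_s: 13.0
position: [0.6219, 0.1316, 0.2157]
tcp_rot: [-172.2, 89.9, -168.1]
ft_force: [0.5, -0.0, -0.6]
width: 0.0855
t 13.0 pos [0.6219 0.1316 0.2157] F [ 0.45 -0.02 -0.56] w 0.0855
shift [-0.0006  0.2348 -0.0254] rows 2.8341983144411897 turn [-0.0215 -0.0017  0.0002] rows 0.21567350033676552
```

View pics/w3.png

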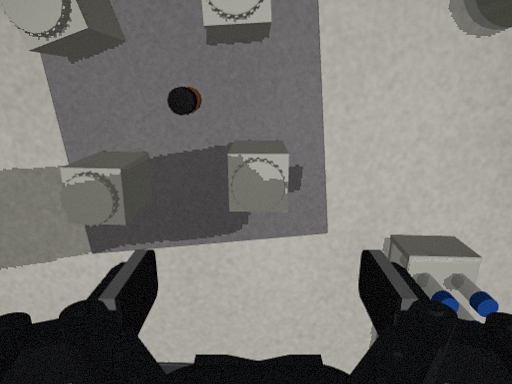

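Wrist view: B (259,185) and D (93,195) stand upright, and the vial (184,100) is untouched. On to A.

```bash

python3 -m handwheel '[{"dx":0,"dy":0.235,"dz":-0.026,"rx":-0.022,"ry":0,"rz":0,"hand":0},{"dx":0,"dy":0.235,"dz":-0.026,"rx":-0.022,"ry":0,"rz":0,"hand":0},{"dx":0,"dy":0.235,"dz":-0.026,"rx":-0.022,"ry":0,"rz":0,"hand":0},{"dx":0,"dy":0.235,"dz":-0.026,"rx":-0.022,"ry":0,"rz":0,"hand":0},{"dx":0,"dy":0.235,"dz":-0.026,"rx":-0.022,"ry":0,"rz":0,"hand":0}]'
python3 -m handwheel '[{"dx":0.08,"dy":0,"dz":0,"rx":0,"ry":0,"rz":0,"hand":0},{"dx":0.16,"dy":0,"dz":0,"rx":0,"ry":0,"rz":0,"hand":0},{"dx":0.24,"dy":0,"dz":0,"rx":0,"ry":0,"rz":0,"hand":0},{"dx":0.27,"dy":0,"dz":0,"rx":0,"ry":0,"rz":0,"hand":0},{"dx":0.28,"dy":0,"dz":0,"rx":0,"ry":0,"rz":0,"hand":0}]'
for i in 1 2; do python3 -m handwheel '[{"dx":0,"dy":0,"dz":0,"rx":0,"ry":0,"rz":0,"hand":1},{"dx":0,"dy":0,"dz":0,"rx":0,"ry":0,"rz":0,"hand":1},{"dx":0,"dy":0,"dz":0,"rx":0,"ry":0,"rz":0,"hand":1},{"dx":0,"dy":0,"dz":0,"rx":0,"ry":0,"rz":0,"hand":1}]' 40; done
for i in 1 2; do python3 -m handwheel '[{"dx":-0.005,"dy":0,"dz":0,"rx":0,"ry":0,"rz":0,"hand":1},{"dx":-0.012,"dy":0,"dz":0,"rx":0,"ry":0,"rz":0,"hand":1},{"dx":-0.02,"dy":0,"dz":0,"rx":0,"ry":0,"rz":0,"hand":1},{"dx":-0.02,"dy":0,"dz":0,"rx":0,"ry":0,"rz":0,"hand":1},{"dx":-0.02,"dy":0,"dz":0,"rx":0,"ry":0,"rz":0,"hand":1}]'; done
for i in 1 2 3 4; do python3 -m handwheel '[{"dx":0,"dy":0,"dz":0,"rx":0,"ry":0,"rz":0,"hand":1}]'; done
python3 - <<'E'
from plant import r
from h import *
plan(r.get_state(),.5965,.271,.26,6)
plan(r.get_state(),.532,-.275,.26,6)
E
```

```text
time_s: 13.55
position: [0.5956, 0.2721, 0.2147]
tcp_rot: [-155.7, 89.8, -149.5]
ft_force: [-0.3, -0.5, 0.6]
width: 0.0852
time_s: 14.05
position: [0.5942, 0.2681, 0.0443]
tcp_rot: [-159.6, 89.5, -153.7]
ft_force: [-0.8, 0.1, -0.6]
width: 0.0853
time_s: 14.45
position: [0.5985, 0.2718, 0.0515]
tcp_rot: [15.4, 89.7, 21.4]
ft_force: [0.9, 0.2, 3.9]
width: 0.0476
time_s: 14.85
position: [0.5985, 0.2718, 0.0515]
tcp_rot: [12.0, 89.7, 18.1]
ft_force: [0.5, -0.4, 5.9]
width: 0.0478
time_s: 15.35
position: [0.5969, 0.2713, 0.0611]
tcp_rot: [72.8, 90.0, 78.9]
ft_force: [-0.5, -1.1, -0.4]
width: 0.0478
time_s: 15.85
position: [0.5972, 0.2714, 0.0735]
tcp_rot: [19.4, 90.0, 25.4]
ft_force: [-0.1, 0.5, -0.9]
width: 0.0477
time_s: 15.95
position: [0.5968, 0.2712, 0.0731]
tcp_rot: [-153.8, 90.0, -147.8]
ft_force: [-1.0, -0.1, -0.9]
width: 0.0476
time_s: 16.05
position: [0.5968, 0.2712, 0.0729]
tcp_rot: [-159.9, 90.0, -153.8]
ft_force: [-0.9, -0.6, -0.1]
width: 0.0479
time_s: 16.15
position: [0.5968, 0.2712, 0.0729]
tcp_rot: [-168.2, 90.0, -162.1]
ft_force: [-0.5, -0.1, -0.6]
width: 0.0477
time_s: 16.25
position: [0.5968, 0.2712, 0.0729]
tcp_rot: [-160.8, 90.0, -154.7]
ft_force: [-1.1, -0.7, -0.1]
width: 0.0476
t 16.25 pos [0.5968 0.2712 0.0729] F [-1.06 -0.73 -0.1 ] w 0.0476
shift [-0.3118 -0.0004 -0.0006] rows 3.7414009696461785 turn [ 0.0005 -0.0002  0.0001] rows 0.00568512496691163
t 16.25 pos [0.5968 0.2712 0.0729] F [-1.06 -0.73 -0.1 ] w 0.0476
shift [-0.3116 -0.894  -0.2034] rows 11.620119471821898 turn [ 0.0005 -0.0002  0.0001] rows 0.00568512496691163
```

A weighs about 0.6 N, so it is empty. Carrying it to the bin.

```bash

python3 -m handwheel '[{"dx":-0.08,"dy":0,"dz":0,"rx":0,"ry":0,"rz":0,"hand":1},{"dx":-0.16,"dy":0,"dz":0,"rx":0,"ry":0,"rz":0,"hand":1},{"dx":-0.24,"dy":0,"dz":0,"rx":0,"ry":0,"rz":0,"hand":1},{"dx":-0.312,"dy":0,"dz":0,"rx":0,"ry":0,"rz":0,"hand":1},{"dx":-0.312,"dy":0,"dz":0,"rx":0,"ry":0,"rz":0,"hand":1}]'
for i in 1 2 3; do python3 -m handwheel '[{"dx":0,"dy":-0.07,"dz":-0.016,"rx":0,"ry":0,"rz":0,"hand":1},{"dx":0,"dy":-0.14,"dz":-0.032,"rx":0,"ry":0,"rz":0,"hand":1},{"dx":0,"dy":-0.21,"dz":-0.048,"rx":0,"ry":0,"rz":0,"hand":1},{"dx":0,"dy":-0.28,"dz":-0.064,"rx":0,"ry":0,"rz":0,"hand":1},{"dx":0,"dy":-0.298,"dz":-0.068,"rx":0,"ry":0,"rz":0,"hand":1}]'; done
python3 -m handwheel '[{"dx":0,"dy":0,"dz":0,"rx":0,"ry":0,"rz":0,"hand":1},{"dx":0,"dy":0,"dz":0,"rx":0,"ry":0,"rz":0,"hand":1},{"dx":0,"dy":0,"dz":0,"rx":0,"ry":0,"rz":0,"hand":1}]'
python3 - <<'E'
from plant import r
from h import *
plan(r.get_state(),.532,-.275,.135,6)
s=r.snapshot("top"); cv2.imwrite("pics/t2.png",s["pixels"][:,:,::-1])
E
```

```text
time_s: 16.75
position: [0.5998, 0.2726, 0.2692]
tcp_rot: [18.5, 89.1, 24.6]
ft_force: [1.1, 0.1, -0.3]
width: 0.0479
time_s: 17.25
position: [0.5742, 0.0851, 0.2599]
tcp_rot: [-135.9, 89.9, -130.2]
ft_force: [-0.0, 1.1, -0.0]
width: 0.0476
time_s: 17.75
position: [0.5527, -0.0963, 0.2597]
tcp_rot: [-140.9, 89.9, -135.1]
ft_force: [1.1, 0.3, -0.6]
width: 0.0474
time_s: 18.25
position: [0.5312, -0.2782, 0.2593]
tcp_rot: [-148.5, 90.0, -142.6]
ft_force: [-0.2, -0.1, -1.4]
width: 0.0473
time_s: 18.55
position: [0.5322, -0.2731, 0.2603]
tcp_rot: [89.7, 90.0, 95.8]
ft_force: [-0.8, 0.1, -1.9]
width: 0.0477
t 18.55 pos [ 0.5322 -0.2731  0.2603] F [-0.82  0.07 -1.86] w 0.0477
shift [ 0.2087 -0.0033 -0.0007] rows 2.5052982106446344 turn [ 0.0021  0.     -0.0005] rows 0.02201291770306592
```

View pics/t2.png

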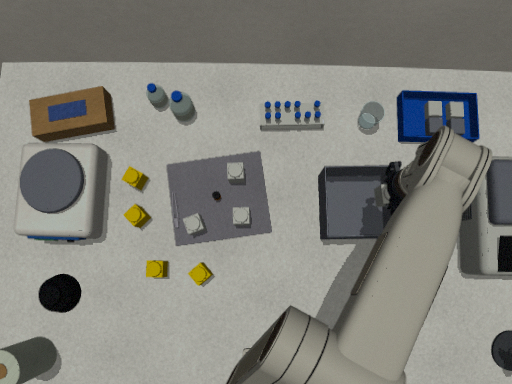

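A hangs over the right side of the bin at about (385,190), and nothing else has moved. Lowering and releasing it.

```bash

python3 -m handwheel '[{"dx":0.06,"dy":0.003,"dz":0,"rx":0,"ry":0,"rz":0,"hand":1},{"dx":0.12,"dy":0.003,"dz":0,"rx":0,"ry":0,"rz":0,"hand":1},{"dx":0.18,"dy":0.003,"dz":0,"rx":0,"ry":0,"rz":0,"hand":1},{"dx":0.208,"dy":0.003,"dz":0,"rx":0,"ry":0,"rz":0,"hand":1},{"dx":0.208,"dy":0.003,"dz":0,"rx":0,"ry":0,"rz":0,"hand":1}]'
python3 -m handwheel '[{"dx":0,"dy":0,"dz":0,"rx":0,"ry":0,"rz":0,"hand":1},{"dx":0,"dy":0,"dz":0,"rx":0,"ry":0,"rz":0,"hand":0},{"dx":0,"dy":0,"dz":0,"rx":0,"ry":0,"rz":0,"hand":0},{"dx":0,"dy":0,"dz":0,"rx":0,"ry":0,"rz":0,"hand":0},{"dx":0,"dy":0,"dz":0,"rx":0,"ry":0,"rz":0,"hand":0}]'
python3 -m handwheel '[{"dx":-0.05,"dy":0,"dz":0,"rx":0,"ry":0,"rz":0,"hand":0},{"dx":-0.12,"dy":0,"dz":0,"rx":0,"ry":0,"rz":0,"hand":0},{"dx":-0.2,"dy":0,"dz":0,"rx":0,"ry":0,"rz":0,"hand":0},{"dx":-0.2,"dy":0,"dz":0,"rx":0,"ry":0,"rz":0,"hand":0},{"dx":-0.2,"dy":0,"dz":0,"rx":0,"ry":0,"rz":0,"hand":0}]'
python3 - <<'E'
from plant import r
from h import *
plan(r.get_state(),.462,.249,.242,6)
E
```

```text
time_s: 19.1
position: [0.5297, -0.2707, 0.1323]
tcp_rot: [145.1, 89.6, 151.2]
ft_force: [-0.5, 0.2, 0.3]
width: 0.0476
time_s: 19.6
position: [0.5319, -0.2735, 0.1364]
tcp_rot: [-33.5, 89.9, -27.5]
ft_force: [-0.1, 0.2, -0.6]
width: 0.0852
time_s: 20.1
position: [0.5323, -0.2738, 0.2576]
tcp_rot: [-32.5, 89.7, -26.4]
ft_force: [-0.3, 0.4, -0.1]
width: 0.0853
t 20.1 pos [ 0.5323 -0.2738  0.2576] F [-0.28  0.42 -0.11] w 0.0853
shift [ 0.0237  0.8789 -0.0251] rows 10.55436800376691 turn [0.0004 0.0025 0.0016] rows 0.03040029153762858
```

```bash

for i in 1 2 3; do python3 -m handwheel '[{"dx":0,"dy":0.293,"dz":-0.008,"rx":0,"ry":0,"rz":0,"hand":0},{"dx":0,"dy":0.293,"dz":-0.008,"rx":0,"ry":0,"rz":0,"hand":0},{"dx":0,"dy":0.293,"dz":-0.008,"rx":0,"ry":0,"rz":0,"hand":0},{"dx":0,"dy":0.293,"dz":-0.008,"rx":0,"ry":0,"rz":0,"hand":0},{"dx":0,"dy":0.293,"dz":-0.008,"rx":0,"ry":0,"rz":0,"hand":0}]'; done
python3 -m handwheel '[{"dx":0,"dy":0,"dz":0,"rx":-0.192,"ry":0,"rz":0,"hand":0},{"dx":0,"dy":0,"dz":0,"rx":-0.192,"ry":0,"rz":0,"hand":0},{"dx":0,"dy":0,"dz":0,"rx":-0.192,"ry":0,"rz":0,"hand":0},{"dx":0,"dy":0,"dz":0,"rx":-0.192,"ry":0,"rz":0,"hand":0}]'
python3 - <<'E'
from plant import r
from h import *
plan(r.get_state(),.462,.249,.047,22.5)
s=r.snapshot("wrist"); cv2.imwrite("pics/w4.png",s["pixels"][:,:,::-1])
E
```

```text
time_s: 20.6
position: [0.5066, -0.0956, 0.254]
tcp_rot: [151.3, 89.8, 157.6]
ft_force: [0.5, -0.2, -0.3]
width: 0.0854
time_s: 21.1
position: [0.4841, 0.0774, 0.2541]
tcp_rot: [175.1, 89.9, -178.6]
ft_force: [0.2, 0.2, 0.6]
width: 0.0849
time_s: 21.6
position: [0.4616, 0.2512, 0.254]
tcp_rot: [-158.9, 89.9, -152.7]
ft_force: [0.2, -0.4, 0.1]
width: 0.0853
time_s: 22.0
position: [0.4621, 0.2481, 0.2549]
tcp_rot: [-151.0, 89.9, -128.7]
ft_force: [1.0, -0.4, -0.4]
width: 0.0858
t 22.0 pos [0.4621 0.2481 0.2549] F [ 0.97 -0.43 -0.39] w 0.0858
shift [0.3465 0.0017 0.0007] rows 4.158521761243394 turn [-0.0029 -0.0007  0.0004] rows 0.030181756234336395
```

View pics/w4.png

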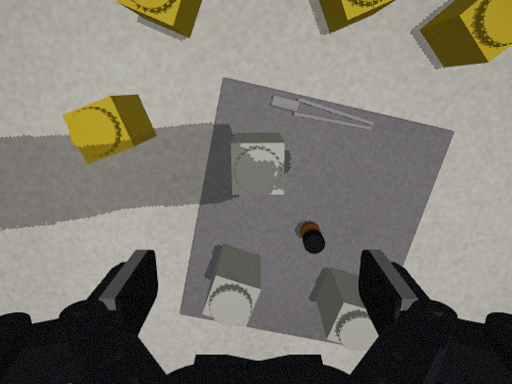

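C is centred at (258,170) and square to the jaws. The tweezers (285,103) and the vial (312,237) are clear of the finger paths. Grip, lift and weigh.

```bash

python3 -m handwheel '[{"dx":0.08,"dy":0,"dz":0,"rx":0,"ry":0,"rz":0,"hand":0},{"dx":0.16,"dy":0,"dz":0,"rx":0,"ry":0,"rz":0,"hand":0},{"dx":0.24,"dy":0,"dz":0,"rx":0,"ry":0,"rz":0,"hand":0},{"dx":0.31,"dy":0,"dz":0,"rx":0,"ry":0,"rz":0,"hand":0},{"dx":0.345,"dy":0,"dz":0,"rx":0,"ry":0,"rz":0,"hand":0}]'
for i in 1 2; do python3 -m handwheel '[{"dx":0,"dy":0,"dz":0,"rx":0,"ry":0,"rz":0,"hand":1},{"dx":0,"dy":0,"dz":0,"rx":0,"ry":0,"rz":0,"hand":1},{"dx":0,"dy":0,"dz":0,"rx":0,"ry":0,"rz":0,"hand":1},{"dx":0,"dy":0,"dz":0,"rx":0,"ry":0,"rz":0,"hand":1}]' 40; done
for i in 1 2; do python3 -m handwheel '[{"dx":-0.005,"dy":0,"dz":0,"rx":0,"ry":0,"rz":0,"hand":1},{"dx":-0.012,"dy":0,"dz":0,"rx":0,"ry":0,"rz":0,"hand":1},{"dx":-0.02,"dy":0,"dz":0,"rx":0,"ry":0,"rz":0,"hand":1},{"dx":-0.02,"dy":0,"dz":0,"rx":0,"ry":0,"rz":0,"hand":1},{"dx":-0.02,"dy":0,"dz":0,"rx":0,"ry":0,"rz":0,"hand":1}]'; done
for i in 1 2 3 4; do python3 -m handwheel '[{"dx":0,"dy":0,"dz":0,"rx":0,"ry":0,"rz":0,"hand":1}]'; done
python3 - <<'E'
from plant import r
from h import *
plan(r.get_state(),.462,.249,.26,22.5)
plan(r.get_state(),.532,-.18,.26,22.5)
E
```

```text
time_s: 22.55
position: [0.4592, 0.2476, 0.0445]
tcp_rot: [-172.0, 89.6, -149.6]
ft_force: [-0.5, -0.5, 0.5]
width: 0.0856
time_s: 22.95
position: [0.4632, 0.2504, 0.0505]
tcp_rot: [5.4, 89.8, 27.9]
ft_force: [-0.2, -0.1, -1.2]
width: 0.0475
time_s: 23.35
position: [0.463, 0.2503, 0.0503]
tcp_rot: [2.2, 89.8, 24.8]
ft_force: [-0.6, -0.5, 7.2]
width: 0.0471
time_s: 23.85
position: [0.4617, 0.2497, 0.0606]
tcp_rot: [6.9, 90.0, 29.4]
ft_force: [-0.7, -0.1, -0.9]
width: 0.0477
time_s: 24.35
position: [0.4619, 0.2498, 0.0728]
tcp_rot: [5.7, 90.0, 28.3]
ft_force: [0.5, -0.1, 0.1]
width: 0.0474
time_s: 24.45
position: [0.4615, 0.2497, 0.0724]
tcp_rot: [174.9, 90.0, -162.6]
ft_force: [-0.6, 0.3, -0.6]
width: 0.0477
time_s: 24.55
position: [0.4615, 0.2496, 0.0723]
tcp_rot: [-174.3, 90.0, -151.8]
ft_force: [-0.1, 0.4, -0.8]
width: 0.0472
time_s: 24.65
position: [0.4615, 0.2496, 0.0724]
tcp_rot: [-177.4, 90.0, -154.8]
ft_force: [0.1, 0.6, 0.2]
width: 0.0472
time_s: 24.75
position: [0.4615, 0.2496, 0.0724]
tcp_rot: [-172.2, 90.0, -149.6]
ft_force: [0.2, 0.6, -0.5]
width: 0.0477
t 24.75 pos [0.4615 0.2496 0.0724] F [ 0.17  0.6  -0.46] w 0.0477
shift [-3.127e-01 -1.300e-03  2.000e-04] rows 3.752560232514033 turn [ 0.0005 -0.0002  0.    ] rows 0.005386356089776549
t 24.75 pos [0.4615 0.2496 0.0724] F [ 0.17  0.6  -0.46] w 0.0477
shift [-0.3126 -0.7064 -0.1662] rows 9.481887950727582 turn [ 0.0005 -0.0002  0.    ] rows 0.005386356089776549
```

C is empty too (about 0.4 N). Carrying it to the bin and looking inside before release.

```bash

python3 -m handwheel '[{"dx":-0.08,"dy":0,"dz":0,"rx":0,"ry":0,"rz":0,"hand":1},{"dx":-0.16,"dy":0,"dz":0,"rx":0,"ry":0,"rz":0,"hand":1},{"dx":-0.24,"dy":0,"dz":0,"rx":0,"ry":0,"rz":0,"hand":1},{"dx":-0.312,"dy":0,"dz":0,"rx":0,"ry":0,"rz":0,"hand":1},{"dx":-0.312,"dy":0,"dz":0,"rx":0,"ry":0,"rz":0,"hand":1}]'
for i in 1 2; do python3 -m handwheel '[{"dx":0,"dy":-0.08,"dz":-0.018,"rx":0,"ry":0,"rz":0,"hand":1},{"dx":0,"dy":-0.16,"dz":-0.037,"rx":0,"ry":0,"rz":0,"hand":1},{"dx":0,"dy":-0.24,"dz":-0.056,"rx":0,"ry":0,"rz":0,"hand":1},{"dx":0,"dy":-0.32,"dz":-0.075,"rx":0,"ry":0,"rz":0,"hand":1},{"dx":0,"dy":-0.353,"dz":-0.083,"rx":0,"ry":0,"rz":0,"hand":1}]'; done
python3 -m handwheel '[{"dx":0,"dy":0,"dz":0,"rx":0.2,"ry":0,"rz":0,"hand":1},{"dx":0,"dy":0,"dz":0,"rx":0.2,"ry":0,"rz":0,"hand":1},{"dx":0,"dy":0,"dz":0,"rx":0.2,"ry":0,"rz":0,"hand":1},{"dx":0,"dy":0,"dz":0,"rx":0.2,"ry":0,"rz":0,"hand":1}]'
python3 - <<'E'
from plant import r
from h import *
plan(r.get_state(),.532,-.18,.135,6)
s=r.snapshot("top"); cv2.imwrite("pics/t3.png",cv2.resize(s["pixels"][140:260,300:420,::-1],None,fx=4,fy=4))
E
```

```text
time_s: 25.25
position: [0.4647, 0.2514, 0.267]
tcp_rot: [5.8, 89.2, 28.3]
ft_force: [0.3, 0.6, -0.3]
width: 0.048
time_s: 25.75
position: [0.4966, 0.0313, 0.2589]
tcp_rot: [-149.2, 89.9, -126.9]
ft_force: [0.6, 0.7, -0.6]
width: 0.0479
time_s: 26.25
position: [0.5318, -0.1838, 0.2584]
tcp_rot: [-164.3, 89.9, -142.0]
ft_force: [-0.3, 0.9, -0.3]
width: 0.0475
time_s: 26.65
position: [0.5318, -0.1796, 0.2591]
tcp_rot: [154.2, 89.9, 159.7]
ft_force: [-0.5, -0.6, -1.0]
width: 0.0475
t 26.65 pos [ 0.5318 -0.1796  0.2591] F [-0.53 -0.6  -0.99] w 0.0475
shift [ 0.2068 -0.0008  0.0005] rows 2.4814655953973173 turn [-0.0054 -0.0006 -0.0003] rows 0.05433395138058017
```

View pics/t3.png

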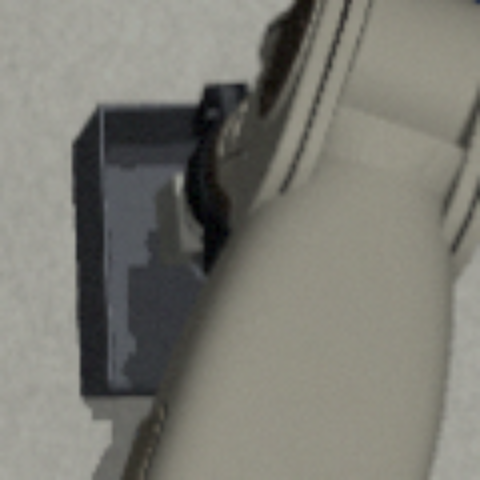

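The left part of the bin under C (crop x 110–190) is empty. The arm hides A. Lower and release, then lift and move off to check.

```bash

python3 -m handwheel '[{"dx":0.06,"dy":0,"dz":0,"rx":0,"ry":0,"rz":0,"hand":1},{"dx":0.12,"dy":0,"dz":0,"rx":0,"ry":0,"rz":0,"hand":1},{"dx":0.18,"dy":0,"dz":0,"rx":0,"ry":0,"rz":0,"hand":1},{"dx":0.206,"dy":0,"dz":0,"rx":0,"ry":0,"rz":0,"hand":1},{"dx":0.206,"dy":0,"dz":0,"rx":0,"ry":0,"rz":0,"hand":1}]'
python3 -m handwheel '[{"dx":0,"dy":0,"dz":0,"rx":0,"ry":0,"rz":0,"hand":1},{"dx":0,"dy":0,"dz":0,"rx":0,"ry":0,"rz":0,"hand":0},{"dx":0,"dy":0,"dz":0,"rx":0,"ry":0,"rz":0,"hand":0},{"dx":0,"dy":0,"dz":0,"rx":0,"ry":0,"rz":0,"hand":0},{"dx":0,"dy":0,"dz":0,"rx":0,"ry":0,"rz":0,"hand":0}]'
python3 -m handwheel '[{"dx":-0.05,"dy":0,"dz":0,"rx":0,"ry":0,"rz":0,"hand":0},{"dx":-0.12,"dy":0,"dz":0,"rx":0,"ry":0,"rz":0,"hand":0},{"dx":-0.2,"dy":0,"dz":0,"rx":0,"ry":0,"rz":0,"hand":0},{"dx":-0.25,"dy":0,"dz":0,"rx":0,"ry":0,"rz":0,"hand":0},{"dx":-0.25,"dy":0,"dz":0,"rx":0,"ry":0,"rz":0,"hand":0}]'
for i in 1 2; do python3 -m handwheel '[{"dx":0,"dy":-0.07,"dz":-0.06,"rx":0,"ry":0,"rz":0,"hand":0},{"dx":0,"dy":-0.13,"dz":-0.12,"rx":0,"ry":0,"rz":0,"hand":0},{"dx":0,"dy":-0.18,"dz":-0.18,"rx":0,"ry":0,"rz":0,"hand":0},{"dx":0,"dy":-0.2,"dz":-0.2,"rx":0,"ry":0,"rz":0,"hand":0},{"dx":0,"dy":-0.2,"dz":-0.2,"rx":0,"ry":0,"rz":0,"hand":0}]'; done
python3 -m handwheel '[{"dx":0,"dy":0,"dz":0,"rx":0,"ry":0,"rz":0,"hand":0},{"dx":0,"dy":0,"dz":0,"rx":0,"ry":0,"rz":0,"hand":0},{"dx":0,"dy":0,"dz":0,"rx":0,"ry":0,"rz":0,"hand":0}]'
python3 - <<'E'
from plant import r
from h import *
s=r.snapshot("top"); cv2.imwrite("pics/t4.png",cv2.resize(s["pixels"][130:270,150:420,::-1],None,fx=2.9,fy=2.9)); P=cloud(s)
b=P[150:255,310:405].reshape(-1,3); b=b[np.abs(b[:,:2]-[.532,-.228]).max(1)<.085]; b=b[(b[:,2]>.03)&(b[:,2]<.3)]
k,l,c=cv2.kmeans(b.astype(np.float32),2,None,(3,50,1e-4),5,0); print("bin pots",c,[b[l[:,0]==i][:,2].max() for i in(0,1)])
for u,v in((235,170),(241,215)):
    Q=P[v-16:v+17,u-16:u+17].reshape(-1,3); Q=Q[(Q[:,2]>.065)&(Q[:,2]<.11)]; print(cv2.minAreaRect((Q[:,:2]*1000).astype(np.float32)),Q[:,2].max())
Q=P[185:207,205:228].reshape(-1,3); Q=Q[(Q[:,2]>.04)&(Q[:,2]<.07)]; print("vial",cv2.minAreaRect((Q[:,:2]*1000).astype(np.float32))[0])
print(r.get_state())
E
```

```text
time_s: 27.2
position: [0.5298, -0.1785, 0.1329]
tcp_rot: [155.9, 89.6, 161.4]
ft_force: [-0.3, 0.7, -0.3]
width: 0.0479
time_s: 27.7
position: [0.5325, -0.1799, 0.1369]
tcp_rot: [-22.5, 89.9, -17.1]
ft_force: [-0.5, -0.4, -0.9]
width: 0.0855
time_s: 28.2
position: [0.5344, -0.1806, 0.2923]
tcp_rot: [-24.1, 89.3, -18.7]
ft_force: [0.3, 0.0, -0.1]
width: 0.0856
time_s: 28.7
position: [0.4214, -0.3123, 0.2854]
tcp_rot: [160.3, 89.9, 165.4]
ft_force: [-0.1, 0.5, -0.2]
width: 0.0856
time_s: 29.2
position: [0.3142, -0.4424, 0.2851]
tcp_rot: [126.1, 89.9, 131.2]
ft_force: [0.8, 0.7, 0.2]
width: 0.0855
time_s: 29.5
position: [0.3167, -0.44, 0.286]
tcp_rot: [63.3, 90.0, 68.8]
ft_force: [-0.2, 0.3, -0.2]
width: 0.0852
bin pots [[ 0.5340953  -0.26913977  0.07749522]
 [ 0.48421893 -0.18323757  0.05106087]] [np.float64(0.0976439216312801), np.float64(0.0587113788348157)]
((623.7513427734375, 131.06069946289062), (48.250492095947266, 47.72583770751953), 2.4218811988830566) 0.0981561983692747
((489.9098205566406, 109.38418579101562), (47.10805892944336, 47.05268096923828), 1.5902109146118164) 0.09700367499005158
vial (554.1116943359375, 189.21551513671875)
{'time_s': 29.55, 'joints': array([-5.42731327e+01,  1.79264340e+01,  1.23538108e+01,  8.44322426e+01,
        9.45197487e-03,  3.02361907e+01]), 'joint_velocities': array([-0.34904478, -0.11787596,  0.04535046, -0.03458435, -0.1141003 ,
       -0.10902098]), 'joint_torque': array([-1.24376602e-01, -4.11280131e+01,  2.57542741e+01, -1.48206880e-03,
       -4.09678789e-03,  2.34366285e-03]), 'position': array([ 0.3166003 , -0.44007761,  0.2861059 ]), 'tcp_rot': array([57.47514636, 89.98936912, 62.96582252]), 'ft_force': array([ 0.61953453, -0.34115998,  0.87117359]), 'torque': array([-0.05805961,  0.02830146, -0.0060887 ]), 'width': 0.08534243287112357}
```

View pics/t4.png

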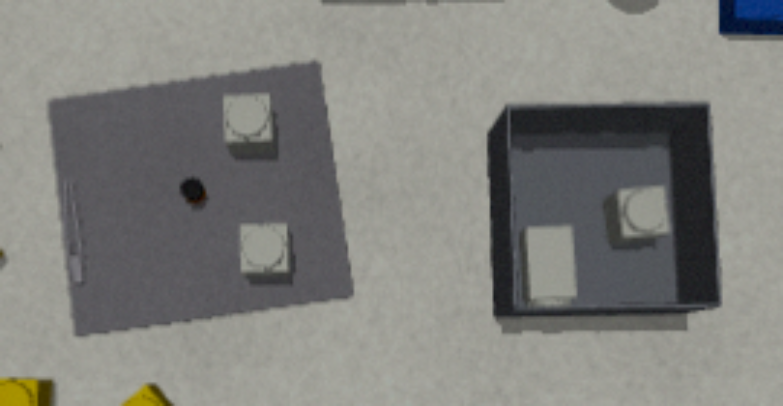

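Both empty pots are in the bin: A upright at (643,212), C lying at (549,262). B and D stand on the mat, and the vial and tweezers are unmoved. Handing in.

```bash
python3 -c "
from plant import r
print(r.sign_off())"
```

```text
the job is handed in; nothing more can be done
None
```

The job is handed in: the two empty pots are in the waste bin, and the two that hold a weight stand upright on the mat. I lifted each of the four pots about 25 mm to weigh it.

| Pot (position on the mat) | Weight felt | Where it is now |
|---|---|---|
| near, bin side | about 4 N | back on the mat, upright |
| far, bin side | about 4.5 N | back on the mat, upright |
| far, tweezers side | about 0.4 N | in the bin, standing |
| near, tweezers side | about 0.4 N | in the bin, lying on its side |

- **Bin:** the last top view puts the binned pots about 0.04 m and 0.07 m from the bin's centre, below the limit of 0.115 m. Their tops are at 0.10 m and 0.06 m, below the 0.15 m rim.
- **Mat:** the two heavy pots are within about 3 mm of where they started. The vial shifted by less than 1 mm. The tweezers look unmoved in the picture, but I did not measure them.
- **Tube rack:** it looked unmoved in the mid-job top view. The final crop left it out, so I did not check it at the end, but the arm did not work near it after that view.
- **Arm:** it ended clear of everything with an open gripper, at 29.6 s of the 70 s allowed.

**Failed or odd checks:**
- My first five moves were refused because the rows lacked some of the seven keys. Nothing moved.
- One force reading while carrying the first empty pot over the bin was about 1.9 N, against 0.1 to 0.9 N when weighed. I took this as sensor noise and settling.

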